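Fit a gas filter cartridge and prove that its latch holds

TASK

Take the tall filter cartridge out of the white stand, put it nose down into the empty unit of the gas manifold and press it gently down until both latch tongues have snapped in. Then prove the joint: pull the cartridge straight up with about 12 N and hold that pull steadily for a second. Keep every push or pull on it under 18 N, let go, and leave it latched and upright, with everything else where it was.

Things in the scene. Friction and masses are not known exactly. Their poses are not given: they have to be found in the camera images.
- cartridge: the new gas filter cartridge, loose, upright, 120 mm tall, 0.20 to 0.33 kg, in any of the stand's three wells, the only tall thing there; its yaw does not matter. Origin: centre of its nose's underside; z up its axis. Going up: steel nose: cone from 16 mm wide at 0 to 30 mm at 10 mm, 30 mm wide land to 16 mm, 21 mm wide groove to 30 mm; aluminium body 40 mm wide to 90 mm; black cap to 120 mm
- cap (a point): middle of the cartridge's ribbed black grip cap (36 mm wide, 30 mm high), on the axis, 105 mm above the cartridge's origin
- stand: white plastic stand, fixed, 70 x 222 x 34 mm high, with three round wells 32 mm wide, 28 mm deep, 72 mm apart along its y. Origin: centre of its underside, z up. In the wells stand the cartridge, the short trap and the blanking plug, in any order
- unit: the manifold's empty filter unit, fixed: grey block 66 x 66 x 38 mm high, at either end of the row of three or in its middle. Origin: centre of its underside (10 mm above the bench), z up, y along the row, x along the line of the tongues. A valve in the socket (brass, 12 mm wide) pushes back from 5 mm above home with 1.6 N, and 0.8 N more per mm
- mouth (a point): centre of the socket's mouth, on the empty unit's top face 38 mm above the unit's origin (48 mm above the bench). The round socket is 33 mm wide with a 3 mm chamfer and goes straight down; axes as the unit
- home (a point): where the cartridge's origin lies when latched: on the socket's axis, 26 mm below the mouth. Getting there takes about 7 to 12 N of downward push. The tongues snap in just below this point; 4 mm below it the body's shoulder meets the block's top, a hard stop. Let go, the valve lifts the latched cartridge until its land bears on the tongues, here. They hold it rigidly against any pull: it gives 1 mm at most
- latch: the empty unit's latch: two steel spring tongues (12 mm wide, 6 mm thick, undersides 28 mm above the unit's origin) reaching into the socket from its -x and +x sides, each with a black release button 24 mm wide standing 10 mm out of the block. Its load is the upward pull on the cartridge plus the valve's 5.6 N less the cartridge's weight. Origin: near the unit's
- tongue_front (a joint): travel of the tongue on the unit's -x side (m): 0 sprung in (empty, or latched in the groove), 0.0035 pushed out by the cartridge's land
- tongue_back (a joint): travel of the tongue on the unit's +x side (m): 0 sprung in, 0.0035 pushed out by the land
- fitted_a: a neighbouring filter unit with an identical cartridge already latched in, fixed; origin: centre of the block's underside, z up; its top is 132 mm above that. The axes of neighbours are 78 mm apart
- fitted_b: the other neighbouring unit with its cartridge, as fitted_a
- short_trap: a shorter cartridge (80 mm tall, same 40 mm body) in the stand, not wanted; origin: centre of its nose's underside
- plug: steel blanking plug (52 mm tall, 40 mm flange) in the stand, not wanted; origin: centre of its underside
- wrench: loose 130 mm open-ended wrench lying in front of the manifold; origin near its middle, on the bench
- dust_caps: pair of grey dust caps, 34 mm wide, 18 mm high, in front of the stand; origin: underside centre of one
- amber_bottle: loose amber bottle, 64 mm wide, 135 mm high, behind; origin: underside centre
- beaker: clear beaker, 80 mm wide, 95 mm high, behind; origin: underside centre
- tip_box: yellow pipette tip box, 85 x 120 x 67 mm, behind the manifold; origin: underside centre
- pipette: micropipette, 260 mm long, lying left of the stand; origin near its middle, on the bench
There are look-alikes about, which are no part of the job. Leave any blue look-alike of the cartridge alone.

How it is judged:
By the outcome, as a careful person would: the job done as asked, in the order asked, and still so for the second after the job is handed in, with the robot touching nothing.
It also fails if it takes over 58 s, if anything falls off the work surface, if the arm or the gripper's body presses on something with over 40 N, if the wrist force passes 120 N, or if a joint passes its speed limit or range.

ROBOT

A 7-joint arm with a two-finger parallel gripper is mounted at the origin on the work surface. World frame = base frame: x ahead of the robot, y to its left, z up, the work surface at z = 0. Lengths are in mm, angles in rad, forces in N, time in s.
With the tool pointing down it reaches from about 425 to 925 mm from the base axis. Payload 6.8 kg.
Tool frame: the origin (TCP) lies at the very end of the fingers, on their centre line; the grasp point (between the pads) lies 19 mm behind it; z points along the fingers, y is the line along which they close (so a half turn about z gives the same grasp; the last joint's range is limited). The gripper opens to 85 mm and grips with 20 to 120 N. Pads are 22 mm wide; open, the fingers measure 114 mm over their backs; the gripper's body (76 mm by 85 mm) begins 54 mm behind the grasp point. The pads swing forward as they close: fully open they stand 13 mm farther back than shut.
Start: joints at [1.168, 0.477, 0.022, 1.555, -0.011, 1.109, -0.083], TCP at [196.129, -645.895, 231.308] pointing down, gripper open.
Joint ranges: [-2.96, 2.96], [-0.34, 2.1], [-1.41, 1.46], [0.24, 2.44], [-1.37, 4.51], [0.17, 1.92], [-2.96, 2.96]. Speed limits (rad/s): [2.39, 2.39, 3.14, 3.14, 3.14, 3.14, 3.14].

INTERFACE

Orientations are given as a rotation vector (axis times angle).
In Python, from cell import env gives the robot as it stands. The module is installed in compiled form; this text tells all that it offers.
- The arm moves only by the shell command python3 -m jog 'ROWS' [FORCE]. ROWS is text: rows parted by semicolons, each of 7 numbers parted by spaces: the opening, from 0 (shut) to 1 (fully open), then the shift along the tool's x, y, z in cm, then the turn, a rotation vector about the tool's x, y, z in degrees. A call has 1 to 12 rows; each row shifts and turns the commanded pose from where the row before left it, along the tool's axes as they then stand; what a row does not reach is not made up. A row lasts 1/10 s, in which the tool goes at most 50 mm and 8.59 degrees, less where a joint would pass 70% of its speed; a pose out of reach is approached as far as the arm can. A call with a gripper value outside its range is refused whole. The fingers move at their own pace and stop on an object; FORCE is the grip in N (left out, the last holds). Time passes only in rows, so rows that do not move let the fingers close. It gives the time, the measured TCP pose, the force, the opening and the grip force at its end, in the units of the state.
- env.get_obs(): the state, without advancing time (a new reading comes with each control period).
- env.capture(name): name is "scene" or "top" or "wrist"; returns a dict with "img" (420x560x3 uint8, red, green, blue), "camera_matrix" (3x3 intrinsics, pixels), "dist_coeffs" ([k1, k2, p1, p2, k3] as OpenCV has them; the pictures are not rectified), "position" and "orientation" of the camera in the world; the wrist camera has in their place "T_tool_cam" (4x4, takes a point from camera to tool coordinates, whose origin is the TCP and whose axes are the flange's). Camera axes: x right, y down, z forward; pixel columns grow to the right and rows downward; lengths in mm; the calibration is good to about 2 mm. A picture is of the moment at which its call begins: read the wrist's pose just before it. There is no depth.
- env.close_job(): hands the job in; it is judged then, once.
The state is a dict: "time_s": time; "joints": joint angles; "qvel": joint speeds; "joint_efforts": joint torques, N m; "ee_pos": TCP position; "tcp_rot": TCP orientation; "ft_force": force on the tool from outside, world axes, zero at the start; "torque": the same for the moment, N m; "gripper_width": finger opening in mm; "grip_force": force on a finger pad.
Only numpy, scipy, OpenCV 4.12 (cv2) and the standard library are available. Lean on these libraries where they do the work, as an engineer would, in place of code of your own. Each camera call takes 0.05 s, during which the arm holds its last target. There are 200 camera calls.

## Working session

There is one attempt and no reset: what is moved stays moved. The work goes in short steps, Python scripts to look and compute and a shell command to move; the robot and the scene stay as the last step left them, time stands still between calls to the robot, and variables do not carry over. Pictures are saved under pics/ and viewed, at most 10 in all, crops included, and the job is handed in when it is done.

```bash
mkdir -p pics
cat > h.py <<'E'
import numpy as np, cv2
from scipy.spatial.transform import Rotation as R
from cell import env
def cap(name,save=None):
    o=env.get_obs(); c=env.capture(name); K=np.array(c["camera_matrix"]); d=np.array(c["dist_coeffs"])
    if name=="wrist":
        T=np.array(c["T_tool_cam"]); Rt=R.from_rotvec(o["tcp_rot"]).as_matrix()
        Rc=Rt@T[:3,:3]; p=np.array(o["ee_pos"])+Rt@T[:3,3]
    else:
        p=np.array(c["position"]); q=np.array(c["orientation"])
        Rc=q if q.shape==(3,3) else (R.from_rotvec(q) if q.size==3 else R.from_quat(q)).as_matrix()
    if save:
        cv2.imwrite("pics/"+save+".png",c["img"][:,:,::-1]); np.savez("pics/"+save+".npz",K=K,d=d,Rc=Rc,p=p,img=c["img"])
    return dict(K=K,d=d,Rc=Rc,p=p,img=c["img"])
def load(s): return dict(np.load("pics/"+s+".npz"))
def ray(c,uv):
    u=cv2.undistortPoints(np.array([[uv]],float),c["K"],c["d"])[0,0]
    return c["Rc"]@np.array([u[0],u[1],1])
def onz(c,uv,z):
    r=ray(c,uv); return c["p"]+r*(z-c["p"][2])/r[2]
def proj(c,P):
    X=c["Rc"].T@(np.array(P,float)-c["p"]); return cv2.projectPoints(X[None],np.zeros(3),np.zeros(3),c["K"],c["d"])[0].ravel()
def tri(cs,uvs):
    A=np.zeros((3,3));b=np.zeros(3)
    for c,uv in zip(cs,uvs):
        r=ray(c,uv); r/=np.linalg.norm(r); M=np.eye(3)-np.outer(r,r); A+=M;b+=M@c["p"]
    return np.linalg.solve(A,b)
E
python3 - <<'E'
from h import *
o=env.get_obs(); print({k:np.round(v,3) for k,v in o.items()})
for n in("scene","top"):
    c=cap(n,n); print(n,c["p"],c["Rc"].round(3).tolist())
a=[cv2.imread(f"pics/{n}.png") for n in("scene","top")]
E
```

```text
{'time_s': np.float64(0.0), 'joints': array([ 1.168,  0.478,  0.022,  1.556, -0.011,  1.109, -0.083]), 'qvel': array([ 0.002, -0.002,  0.001, -0.002,  0.001,  0.001, -0.001]), 'joint_efforts': array([-0.0000e+00, -5.9646e+01,  1.6080e+00, -2.8120e+01,  1.3000e-02,
        9.0000e-03,  0.0000e+00]), 'ee_pos': array([ 195.895, -645.323,  230.309]), 'tcp_rot': array([-3.106e+00, -4.610e-01,  1.000e-03]), 'ft_force': array([-0.813,  0.871,  0.442]), 'torque': array([ 0.062, -0.053,  0.009]), 'grip_force': np.float64(0.0), 'gripper_width': np.float64(85.682)}
scene [1314.31145099  193.77539966  774.57468895] [[-0.128, 0.687, -0.715], [0.992, 0.094, -0.087], [0.008, -0.721, -0.693]]
top [ 367.11201264  123.34056599 1222.60946438] [[0.007, -0.983, 0.184], [-1.0, -0.008, -0.005], [0.007, -0.184, -0.983]]
```

View pics/scene.png

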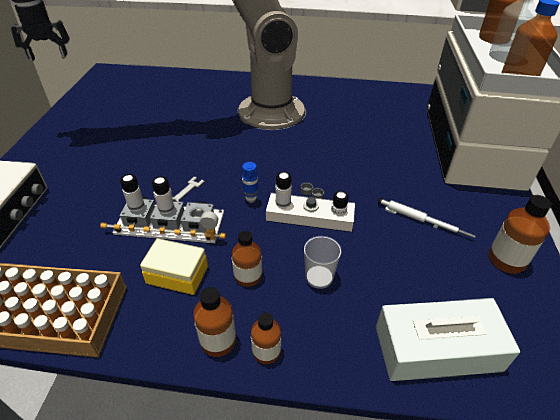

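View pics/top.png

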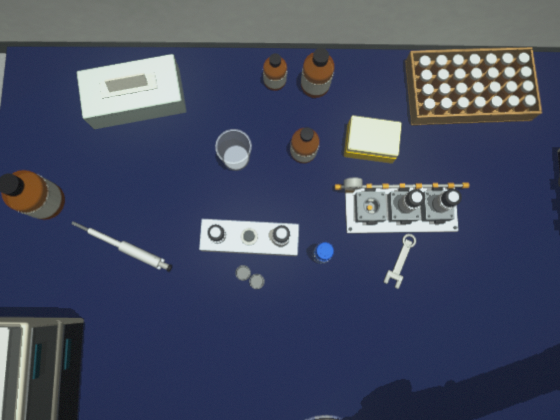

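The cartridge candidates are:
- the stand's white and black tall part, at scene (283,188) and top (281,236)
- the short trap, at scene (341,203) and top (216,233)
- the blue look-alike, at scene (250,180) and top (323,252)

The part at scene (283,188) fits: it is the tallest thing in a well and is not blue. The empty unit is at the row's left end, top (371,207) and scene (203,215). I'll confirm both in one enlarged crop.

Run:
```python
from h import *
s=load("scene")["img"][150:250,90:370]; t=load("top")["img"][180:285,190:470]
f=lambda a:cv2.resize(a,None,fx=2.85,fy=2.85,interpolation=cv2.INTER_CUBIC)
cv2.imwrite("pics/crop.png",np.vstack([f(s),f(t)])[:,:,::-1])
S,T=load("scene"),load("top")
# rough
print("cap top",onz(T,(281,234),120+6), onz(S,(283,176),126))
print("trap",onz(T,(216,231),86),"plug",onz(T,(249,236),58))
print("unit",onz(T,(371,207),48),"blue",onz(T,(323,250),120))
# stand white mask
for n,c,box in(("top",T,(190,210,310,265)),):
    m=cv2.inRange(c["img"],(170,170,170),(255,255,255)); mm=np.zeros_like(m); x0,y0,x1,y1=box; mm[y0:y1,x0:x1]=m[y0:y1,x0:x1]
    cn=max(cv2.findContours(mm,0,2)[0],key=cv2.contourArea); r=cv2.minAreaRect(cn); print(r)
    for p in cv2.boxPoints(r): print(p,onz(c,p,34))
    print(onz(c,r[0],34))
```

```text
cap top [511.00785499 104.02355999 126.        ] [514.18039334 104.0375331  126.        ]
trap [521.73423724 245.06986915  86.        ] plug [514.88536314 174.18171975  58.        ]
unit [ 584.70497634 -102.1126867    48.        ] blue [478.55678285  15.39036987 120.        ]
((248.7892303466797, 236.69760131835938), (97.29174041748047, 30.572738647460938), 3.122130870819092)
[199.383   249.31181] [486.6819518  287.15512118  34.        ]
[201.04813 218.78444] [556.72710018 285.64142733  34.        ]
[298.19547 224.08339] [546.22329336  63.17579015  34.        ]
[296.53033 254.61076] [476.36410688  67.03193554  34.        ]
[516.32909972 175.68391146  34.        ]
```

View pics/crop.png

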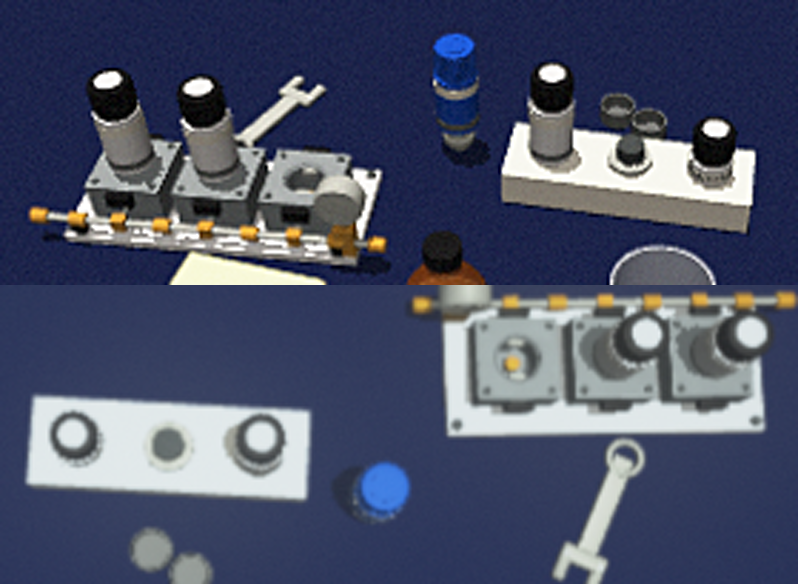

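The crop confirms it: the tall white and black cartridge is in the stand's right-hand well, crop (551,110), next to the plug (631,150) and the short trap (714,150). The empty unit with its brass valve is at crop (512,362). Next I'll get the unit's yaw and the first move.

```bash
cat >> h.py <<'E'
def go(P,yaw):
    """shift in present tool axes (cm) to TCP P, then the turn (deg, tool frame) to tool z down, tool y at yaw deg"""
    o=env.get_obs(); Rt=R.from_rotvec(o["tcp_rot"]); a=np.radians(yaw)
    y=np.array([np.cos(a),np.sin(a),0]); z=np.array([0,0,-1.]); G=R.from_matrix(np.c_[np.cross(y,z),y,z])
    d=np.array(P)-o["ee_pos"]
    print("shift cm",(Rt.inv().apply(d)/10).round(2),"|mm|",np.linalg.norm(d).round(1),"turn deg",np.degrees((Rt.inv()*G).as_rotvec()).round(2),
      "shift after turn cm",(G.inv().apply(d)/10).round(2),"| at",np.round(o["ee_pos"],1),"F",np.round(o["ft_force"],1),"w",round(float(o["gripper_width"]),1),"t",round(float(o["time_s"]),2))
E
python3 - <<'E'
from h import *
T=load("top")
m=cv2.inRange(T["img"],(170,170,170),(255,255,255)); mm=np.zeros_like(m); mm[190:238,340:470]=m[190:238,340:470]
cn=cv2.findContours(mm,0,2)[0]; pts=np.vstack(cn); r=cv2.minAreaRect(pts); 
for p in cv2.boxPoints(r): print(p,onz(T,p,10))
c=env.capture("wrist"); print(np.array(c["T_tool_cam"]).round(3).tolist(), np.array(c["camera_matrix"]).round(1).tolist())
go((560,-102,300),2)
E
```

```text
[346. 190.] [632.14769218 -51.2387816   10.        ]
[458. 190.] [ 634.45102156 -317.88680909   10.        ]
[458. 237.] [ 522.13135162 -311.43409985   10.        ]
[346. 237.] [520.33216403 -49.21903429  10.        ]
[[-0.001, -0.966, -0.258, 62.881], [1.0, -0.001, 0.001, -0.539], [-0.001, -0.258, 0.966, -142.172], [0.0, 0.0, 0.0, 1.0]] [[307.4, 0.0, 277.9], [0.0, 307.4, 213.4], [0.0, 0.0, 1.0]]
shift cm [ 50.62 -41.43  -6.89] |mm| 657.8 turn deg [-7.000e-02 -5.000e-02 -7.511e+01] shift after turn cm [53.04 38.28 -6.94] | at [ 196.  -645.4  230.6] F [-0.3 -0.7  0.1] w 85.5 t 0.15
```

```bash
python3 -m jog '1 1.6 -1.25 0 0 0 0;1 3.3 -2.55 0 0 0 0;1 3.3 -2.55 0 0 0 0;1 3.3 -2.55 0 0 0 0;1 3.3 -2.55 0 0 0 0;1 3.3 -2.55 0 0 0 0;1 3.3 -2.55 0 0 0 0;1 3.3 -2.55 0 0 0 0;1 3.3 -2.55 0 0 0 0;1 3.3 -2.55 0 0 0 0;1 3.3 -2.55 0 0 0 0;1 3.3 -2.55 0 0 0 0'
python3 -m jog '1 3.3 -2.55 0 0 0 -8;1 3.3 -2.5 0 0 0 -8;1 3.3 -2.5 0 0 0 -8;1 1.6 -1.2 0 0 0 -8;1 0 0 0 0 0 -8;1 0 0 0 0 0 -8;1 0 0 0 0 0 -8;1 0 0 0 0 0 -8;1 0 0 0 0 0 -8;1 0 0 0 0 0 -1'
python3 - <<'E'
from h import *
go((585,-102,200),0); print(env.get_obs()["joints"].round(2))
E
```

```text
time_s: 1.35
ee_pos: [474.2, -253.9, 231.2]
tcp_rot: [3.108, 0.461, -0.0]
ft_force: [1.2, -1.0, 0.5]
gripper_width: 85.7
grip_force: 0.0
time_s: 2.35
ee_pos: [535.3, -126.5, 231.0]
tcp_rot: [-2.221, -2.221, 0.0]
ft_force: [-0.4, -0.0, -1.0]
gripper_width: 85.4
grip_force: 0.0
shift cm [2.45 4.97 3.1 ] |mm| 63.5 turn deg [-0.03 -0.01 -0.01] shift after turn cm [2.45 4.97 3.1 ] | at [ 535.3 -126.5  231. ] F [-0.4 -0.  -1. ] w 85.4 t 2.35
[ 0.51  0.31 -0.48  1.83  0.16  1.04 -0.03]
```

```bash
python3 -m jog '1 1.2 2.5 2 0 0 0;1 1.2 2.5 2 0 0 0;1 0 0 0 0 0 0;1 0 0 0 0 0 0'
python3 - <<'E'
from h import *
c=cap("wrist","w1"); go((585,-102,190),0)
cv2.imwrite("pics/w1b.png",cv2.resize(c["img"],None,fx=1.4,fy=1.4)[:,:,::-1])
E
```

```text
time_s: 2.75
ee_pos: [585.3, -102.2, 190.6]
tcp_rot: [-2.224, -2.217, 0.002]
ft_force: [-0.9, 0.0, 0.8]
gripper_width: 85.6
grip_force: 0.0
shift cm [ 0.08 -0.02  0.13] |mm| 1.5 turn deg [-0.04  0.01 -0.21] shift after turn cm [ 0.08 -0.02  0.13] | at [ 585.2 -102.8  191.3] F [ 0.2 -0.1  0.4] w 85.8 t 2.8
```

View pics/w1b.png

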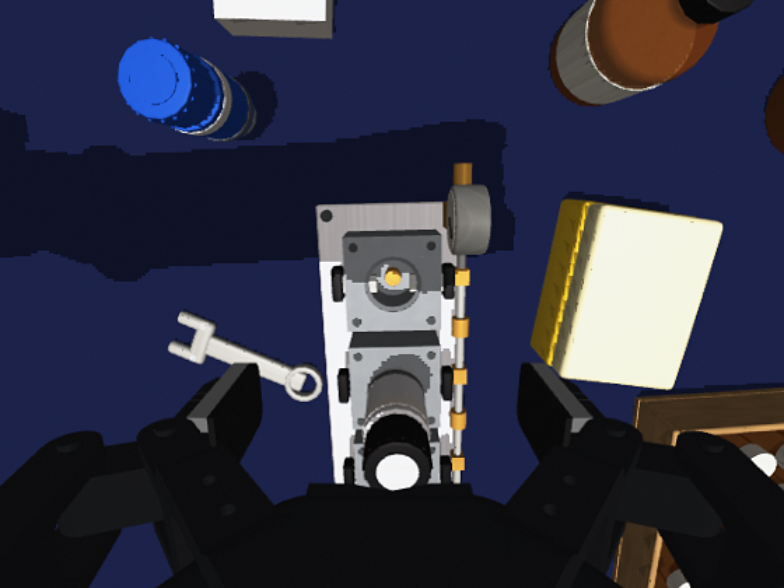

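In the wrist view, scaled by 1.4, the mouth is near (393,285). The block's four corner screws are at about (352,247), (430,245), (356,322) and (431,321), and the neighbours and the gauge (468,220) lie beside it. I'll measure the screws and the rim at a height of 48 mm.

Run:
```python
from h import *
c=load("w1"); g=cv2.cvtColor(c["img"],cv2.COLOR_RGB2GRAY)
P=[]
for u,v in((352,247),(430,245),(356,322),(431,321)):
    u=int(u/1.4);v=int(v/1.4); w=g[v-4:v+5,u-4:u+5].astype(float); k=np.clip(np.median(w)-15-w,0,None)
    yy,xx=np.mgrid[v-4:v+5,u-4:u+5]; q=((xx*k).sum()/k.sum(),(yy*k).sum()/k.sum()); P.append(onz(c,q,48)); print(np.round(q,1),P[-1].round(1),k.sum().round())
P=np.array(P); print("mid",P.mean(0).round(2), "sides",np.linalg.norm(P[1]-P[0]),np.linalg.norm(P[3]-P[2]),np.linalg.norm(P[0]-P[2]),np.linalg.norm(P[1]-P[3]))
d=(P[1]-P[0])+(P[3]-P[2]);e=P[0]-P[2]+P[1]-P[3];print("yaw",np.degrees(np.arctan2(d[1],d[0])),np.degrees(np.arctan2(-e[0],e[1])))
# brass valve
m=cv2.inRange(cv2.cvtColor(c["img"],cv2.COLOR_RGB2HSV),(15,120,120),(30,255,255)); mm=np.zeros_like(m); mm[185:220,265:298]=m[185:220,265:298]
M=cv2.moments(mm,True); q=(M["m10"]/M["m00"],M["m01"]/M["m00"]); print("valve",q,M["m00"],[onz(c,q,z).round(1) for z in(20,27,35)])
T=load("top"); print("proj of mid in top",proj(T,P.mean(0)))
I=c["img"][165:240,240:320]; J=T["img"][185:230,350:390]
cv2.imwrite("pics/z.png",np.hstack([cv2.resize(I,(420,394),interpolation=2),cv2.resize(J,(350,394),interpolation=2)])[:,:,::-1])
```

```text
[251.7 176.5] [558.5 -77.9  48. ] 676.0
[307.6 175.3] [610.5 -76.9  48. ] 736.0
[254.6 229.7] [ 560.  -129.9   48. ] 1825.0
[307.5 228.4] [ 611.4 -128.7   48. ] 2097.0
mid [ 585.11 -103.35   48.  ] sides 52.000175024129064 51.471544437402464 52.02436088735928 51.778106178285995
yaw 1.1695009637827558 1.31930121691072
valve (280.0430107526882, 198.13978494623655) 93.0 [array([ 585. , -104.6,   20. ]), array([ 584.9, -103.1,   27. ]), array([ 584.9, -101.3,   35. ])]
proj of mid in top [371.53661664 206.83012137]
```

View pics/z.png

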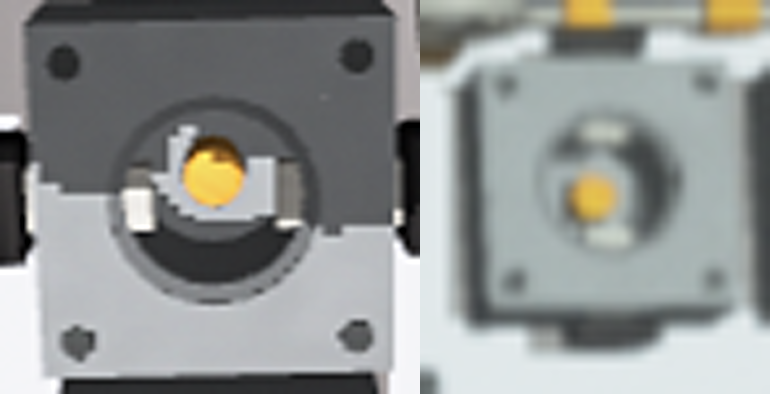

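```bash
python3 -m jog '1 1.7 -0.6 0 0 0 0;1 3.4 -1.2 0 0 0 0;1 3.5 -1.2 0 0 0 0;1 3.5 -1.2 0 0 0 0;1 3.5 -1.2 0 0 0 0;1 3.4 -1.2 0 0 0 0;1 1.7 -0.6 0 0 0 0;1 0 0 0 0 0 0;1 0 0 0 0 0 0'
python3 - <<'E'
from h import *
c=cap("wrist","w2"); go((513,104,190),1.2)
b=c["img"].copy()
for z,p in((126,(513,104)),(34,(513,104)),(58,(516.3,175.7))): print(z,proj(c,(*p,z)).round(1))
cv2.imwrite("pics/w2b.png",cv2.resize(b,None,fx=1.4,fy=1.4)[:,:,::-1])
E
```

```text
time_s: 3.7
ee_pos: [513.8, 104.3, 192.0]
tcp_rot: [2.223, 2.218, 0.0]
ft_force: [0.4, -0.4, 0.2]
gripper_width: 85.4
grip_force: 0.0
shift cm [ 0.05 -0.11  0.17] |mm| 2.1 turn deg [ 0.05  0.06 -1.4 ] shift after turn cm [ 0.05 -0.11  0.17] | at [514.1 103.5 191.7] F [ 0.7 -0.8 -0.5] w 84.9 t 3.75
126 [280.  226.2]
34 [279.2 198.5]
58 [283.  123.5]
```

View pics/w2b.png

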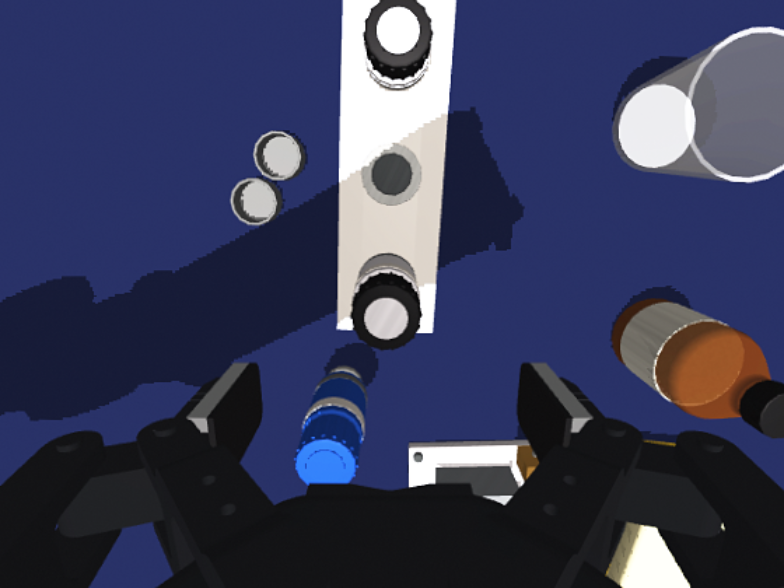

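The wrist view shows the cartridge's cap disc at (386,318)/1.4 in the stand's end well, with the plug behind it at (392,174). The blue look-alike, at (328,460), is clear of the fingers.

Run:
```python
from h import *
c=load("w2"); g=cv2.cvtColor(c["img"],cv2.COLOR_RGB2GRAY)
m=np.zeros_like(g); m[205:246,255:297]=(g[205:246,255:297]>110)*255
n,l,s,ce=cv2.connectedComponentsWithStats(m,connectivity=4); i=l[226,276]; print(s[i],ce[i])
P=onz(c,ce[i],126); print("cap",P.round(1),"disc mm",s[i][2]*(c["p"][2]-126)/307)
# stand end edges x at z=34 along row 228
m=cv2.inRange(c["img"],(120,120,120),(255,255,255)); 
for v in(150,190):
    r=np.where((g[v,220:340]>120))[0]+220; print(v,r.min(),r.max(),onz(c,(r.min(),v),34).round(1),onz(c,(r.max()+1,v),34).round(1))
go((P[0],P[1],92),1.2)
```

```text
[260 213  32  29 734] [275.3106267  227.01771117]
cap [509.7 103.4 126. ] disc mm 21.68826902252653
150 242 314 [477.4 151.8  34. ] [547.5 151.6  34. ]
190 241 311 [475.2 112.8  34. ] [545.6 112.6  34. ]
shift cm [ 0.   -0.45  9.97] |mm| 99.8 turn deg [ 0.05  0.06 -1.4 ] shift after turn cm [ 0.   -0.44  9.97] | at [514.1 103.5 191.7] F [ 0.7 -0.8 -0.5] w 84.9 t 3.75
```

```bash
python3 -m jog '1 0 -0.4 1 0 0 -1.4;1 0 0 2 0 0 0;1 0 0 2 0 0 0;1 0 0 2 0 0 0;1 0 0 1.7 0 0 0;1 0 0 1 0 0 0;1 0 0 0 0 0 0;1 0 0 0 0 0 0' && python3 -m jog '0.55 0 0 0 0 0 0;0.5 0 0 0 0 0 0;0.48 0 0 0 0 0 0;0.46 0 0 0 0 0 0;0.44 0 0 0 0 0 0;0.44 0 0 0 0 0 0' 25
python3 - <<'E'
from h import *
go((509.9,103.5,95),1.2)
E
```

```text
time_s: 4.55
ee_pos: [510.2, 104.3, 94.4]
tcp_rot: [-2.197, -2.246, -0.0]
ft_force: [0.5, -0.7, 0.4]
gripper_width: 85.0
grip_force: 0.0
time_s: 5.15
ee_pos: [510.8, 104.9, 94.8]
tcp_rot: [2.196, 2.246, 0.002]
ft_force: [0.9, -0.7, 4.6]
gripper_width: 37.7
grip_force: 1.8
shift cm [-0.14 -0.09 -0.02] |mm| 1.7 turn deg [ 0.09 -0.02  0.09] shift after turn cm [-0.14 -0.09 -0.02] | at [510.8 104.9  94.8] F [ 0.9 -0.7  4.6] w 37.7 t 5.15
```

Upward force of 4.6 N at 37.7 mm: the fingertips are touching the body's shoulder. I'll back off slightly, rise 3 mm and then grip.

```bash
python3 -m jog '0.52 0 0 0 0 0 0;0.52 0 0 -0.3 0 0 0;0.48 0 0 0 0 0 0;0.44 0 0 0 0 0 0;0.42 0 0 0 0 0 0;0.4 0 0 0 0 0 0;0.4 0 0 0 0 0 0' 25;  python3 -m jog '0.3 0 0 0 0 0 0;0.3 0 0 0 0 0 0;0.3 0 0 0 0 0 0' 40
```

```text
time_s: 5.85
ee_pos: [510.3, 104.7, 97.4]
tcp_rot: [2.196, 2.246, 0.001]
ft_force: [1.6, -0.3, 0.4]
gripper_width: 35.3
grip_force: 24.9
time_s: 6.15
ee_pos: [510.4, 104.7, 97.5]
tcp_rot: [2.196, 2.246, 0.001]
ft_force: [1.9, -0.6, 2.0]
gripper_width: 35.4
grip_force: 39.7
```

```bash
python3 -m jog '0.3 0 0 -0.2 0 0 0;0.3 0 0 -0.4 0 0 0;0.3 0 0 -1 0 0 0;0.3 0 0 -1.4 0 0 0;0.3 0 0 -1.5 0 0 0;0.3 0 0 -1.5 0 0 0;0.3 0 0 -1.5 0 0 0;0.3 0 0 -1.5 0 0 0;0.3 0 0 -1 0 0 0;0.3 0 0 -0.5 0 0 0;0.3 0 0 0 0 0 0;0.3 0 0 0 0 0 0' 60
python3 - <<'E'
from h import *
for i in range(2): go((585.1,-103.35,210),1.2); cap("wrist","w3")
E
```

```text
time_s: 7.35
ee_pos: [509.7, 104.5, 201.9]
tcp_rot: [-2.196, -2.246, 0.001]
ft_force: [-0.0, -0.4, -2.4]
gripper_width: 34.5
grip_force: 60.5
shift cm [-20.95   7.07  -0.81] |mm| 221.2 turn deg [-0.05  0.01  0.09] shift after turn cm [-20.93   7.1   -0.81] | at [509.7 104.5 201.9] F [-0.  -0.4 -2.4] w 34.5 t 7.35
shift cm [-20.94   7.08  -0.84] |mm| 221.2 turn deg [-0.07  0.01  0.09] shift after turn cm [-20.93   7.11  -0.83] | at [509.6 104.4 201.7] F [ 0.6  0.1 -2.4] w 34.5 t 7.4
```

```bash
python3 -m jog '0.3 -1 0.4 0 0 0 0;0.3 -2.5 0.8 0 0 0 0;0.3 -3.5 1.2 0 0 0 0;0.3 -3.5 1.2 0 0 0 0;0.3 -3.5 1.2 0 0 0 0;0.3 -3.5 1.2 0 0 0 0;0.3 -2 0.7 0 0 0 0;0.3 -1 0.3 0 0 0 0;0.3 -0.4 0.1 0 0 0 0;0.3 0 0 0 0 0 0;0.3 0 0 0 0 0 0;0.3 0 0 0 0 0 0'
python3 - <<'E'
from h import *
go((585.1,-103.35,210),1.2); c=cap("wrist","w4");go((585.1,-103.35,210),1.2)
s=cap("scene","s4")
a=c["img"][130:330,190:370]; b=s["img"][120:250,130:270]
cv2.imwrite("pics/v4.png",np.hstack([cv2.resize(a,(450,500),interpolation=2),cv2.resize(b,(350,325),interpolation=2).repeat(1,0) if 0 else cv2.copyMakeBorder(cv2.resize(b,(350,325),interpolation=2),0,175,0,0,0)])[:,:,::-1])
E
```

```text
time_s: 8.65
ee_pos: [585.6, -101.1, 202.4]
tcp_rot: [-2.194, -2.249, -0.0]
ft_force: [0.2, -0.7, -2.5]
gripper_width: 34.7
grip_force: 60.5
shift cm [-0.22 -0.05 -0.76] |mm| 7.9 turn deg [-0.   -0.02  0.22] shift after turn cm [-0.22 -0.05 -0.76] | at [ 585.6 -101.1  202.4] F [ 0.2 -0.7 -2.5] w 34.7 t 8.65
shift cm [-0.2  -0.06 -0.75] |mm| 7.8 turn deg [ 0.01 -0.01  0.2 ] shift after turn cm [-0.2  -0.06 -0.75] | at [ 585.6 -101.4  202.5] F [-0.6  0.6 -2.3] w 34.1 t 8.7
```

View pics/v4.png

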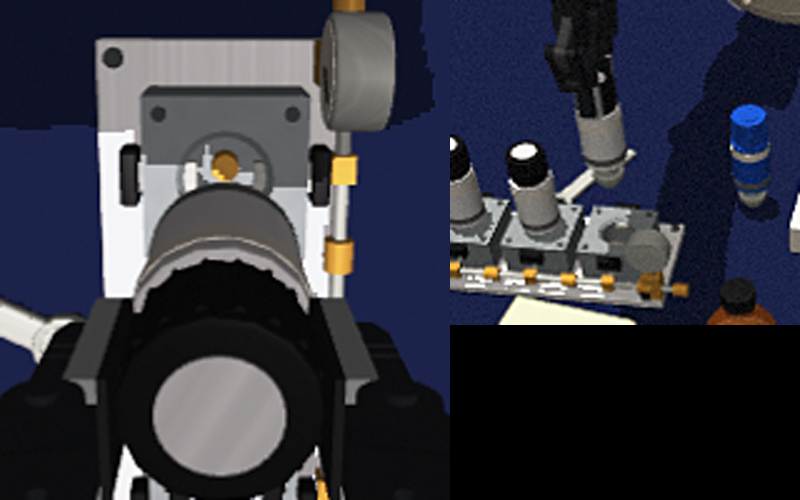

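Run:
```python
from h import *
for nm,tcp in(("w3",(509.65,104.45,201.8)),("w4",(585.6,-101.3,202.4))):
    c=load(nm); g=cv2.cvtColor(c["img"],cv2.COLOR_RGB2GRAY)
    m=np.zeros_like(g); m[270:325,240:320]=(g[270:325,240:320]>95)*255
    n,l,s,ce=cv2.connectedComponentsWithStats(m,connectivity=4); i=l[296,278]
    cn=cv2.findContours((l==i).astype(np.uint8),0,2)[0][0]; e=cv2.fitEllipse(cn); print(nm,s[i],ce[i].round(2),np.round(e[0],2))
    z=tcp[2]+28.5; P=onz(c,e[0],z); print("disc",P.round(2),"minus tcp",(P-tcp).round(2),"dia",s[i][2]*(c["p"][2]-z)/307)
    # body bottom silhouette: height nose+30 ; width at several rows just at flank
    print("tcp proj top",proj(c,(tcp[0],tcp[1],z)).round(1),"bottom",proj(c,(tcp[0],tcp[1],z-90)).round(1))
c=load("w4"); g=cv2.cvtColor(c["img"],cv2.COLOR_RGB2GRAY).astype(int)
for v in range(206,232,4): print(v,g[v,238:262].tolist(),g[v,296:322].tolist())
```

```text
w3 [ 251  272   54   49 2043] [277.45 296.12] [277.44 296.09]
disc [507.06 103.62 230.3 ] minus tcp [-2.59 -0.83 28.5 ] dia 19.968078427527097
tcp proj top [283.7 294.4] bottom [281.4 227.9]
w4 [ 251  273   53   47 1976] [277.32 295.98] [277.37 296.01]
disc [ 582.97 -102.    230.9 ] minus tcp [-2.63 -0.7  28.5 ] dia 19.63308748059354
tcp proj top [283.8 294.6] bottom [281.3 228.2]
206 [82, 28, 42, 47, 53, 48, 24, 93, 143, 182, 193, 191, 190, 189, 189, 189, 190, 191, 192, 193, 192, 194, 190, 123] [68, 69, 78, 171, 196, 194, 194, 194, 194, 192, 190, 190, 189, 189, 189, 189, 187, 234, 145, 17, 45, 52, 49, 47, 41, 17]
210 [74, 21, 34, 41, 46, 47, 24, 62, 206, 213, 193, 193, 192, 192, 192, 190, 189, 191, 192, 194, 196, 151, 65, 25] [54, 37, 32, 97, 173, 194, 193, 191, 191, 190, 190, 189, 188, 190, 189, 188, 208, 186, 85, 20, 44, 46, 44, 41, 33, 59]
214 [246, 246, 247, 247, 247, 247, 246, 246, 243, 216, 190, 193, 194, 192, 192, 193, 197, 169, 82, 37, 64, 76, 78, 78] [83, 83, 84, 83, 77, 56, 32, 94, 177, 195, 192, 192, 191, 191, 189, 188, 204, 241, 247, 247, 247, 247, 248, 248, 251, 212]
21
[... 236 characters left out ...]
222 [245, 245, 245, 245, 245, 245, 245, 245, 248, 222, 185, 191, 197, 130, 66, 72, 76, 77, 78, 79, 78, 79, 79, 80] [84, 84, 85, 83, 84, 85, 86, 86, 88, 88, 75, 109, 177, 192, 188, 184, 230, 245, 245, 245, 245, 246, 249, 210, 167, 171]
226 [245, 245, 245, 245, 245, 245, 245, 245, 248, 223, 187, 194, 127, 67, 74, 77, 77, 77, 79, 80, 80, 80, 80, 79] [84, 86, 86, 86, 86, 86, 85, 86, 86, 88, 88, 85, 62, 161, 190, 181, 229, 244, 246, 245, 245, 246, 253, 180, 68, 60]
230 [245, 245, 245, 245, 245, 245, 245, 245, 248, 224, 190, 126, 67, 75, 78, 78, 78, 81, 84, 111, 151, 137, 92, 76] [80, 81, 110, 127, 105, 89, 87, 87, 87, 87, 89, 88, 84, 94, 168, 183, 239, 247, 245, 245, 245, 247, 252, 169, 101, 141]
```

The held disc reads 2.6 mm to -x of the TCP, where it must be about 0, so the wrist camera has a lateral calibration error. I'll look at the mouth again with the tool turned 90° and solve for that error.

```bash
python3 -m jog '0.3 0 -1 0 0 0 0;0.3 0 -2 0 0 0 0;0.3 0 -2 0 0 0 4;0.3 0 0 0 0 0 8;0.3 0 0 0 0 0 8;0.3 0 0 0 0 0 8;0.3 0 0 0 0 0 8;0.3 0 0 0 0 0 8;0.3 0 0 0 0 0 8;0.3 0 0 0 0 0 8;0.3 0 0 0 0 0 8;0.3 0 0 0 0 0 8'; python3 -m jog '0.3 0 0 0 0 0 8;0.3 0 0 0 0 0 6;0.3 0 0 0 0 0 0;0.3 0 0 0 0 0 0'
python3 - <<'E'
from h import *
for i in range(4): go((585.1,-103.35,210),1.2); c=cap("wrist","w5%d"%i)
cv2.imwrite("pics/w5.png",cv2.resize(c["img"],None,fx=1.4,fy=1.4)[:,:,::-1])
E
```

```text
time_s: 9.95
ee_pos: [535.0, -103.6, 202.4]
tcp_rot: [-3.115, -0.409, 0.0]
ft_force: [-0.2, -0.4, -2.8]
gripper_width: 34.7
grip_force: 60.6
time_s: 10.35
ee_pos: [535.3, -103.6, 202.4]
tcp_rot: [3.141, 0.04, -0.0]
ft_force: [0.3, 0.7, -2.5]
gripper_width: 34.4
grip_force: 60.6
shift cm [ 4.98  0.1  -0.76] |mm| 50.4 turn deg [  0.     0.   -89.73] shift after turn cm [-0.08  4.98 -0.76] | at [ 535.3 -103.6  202.4] F [ 0.3  0.7 -2.5] w 34.4 t 10.35
shift cm [ 4.97  0.09 -0.76] |mm| 50.3 turn deg [ -0.     0.   -89.75] shift after turn cm [-0.07  4.97 -0.76] | at [ 535.4 -103.7  202.4] F [-0.2 -0.1 -3.5] w 34.3 t 10.4
shift cm [ 4.96  0.08 -0.76] |mm| 50.2 turn deg [ -0.    -0.   -89.78] shift after turn cm [-0.07  4.96 -0.76] | at [ 535.5 -103.7  202.4] F [-0.2 -0.2 -2.2] w 34.6 t 10.45
shift cm [ 4.95  0.07 -0.77] |mm| 50.1 turn deg [ -0.    -0.   -89.82] shift after turn cm [-0.06  4.95 -0.77] | at [ 535.6 -103.8  202.3] F [-0.2  0.3 -2.4] w 34.3 t 10.5
```

View pics/w5.png

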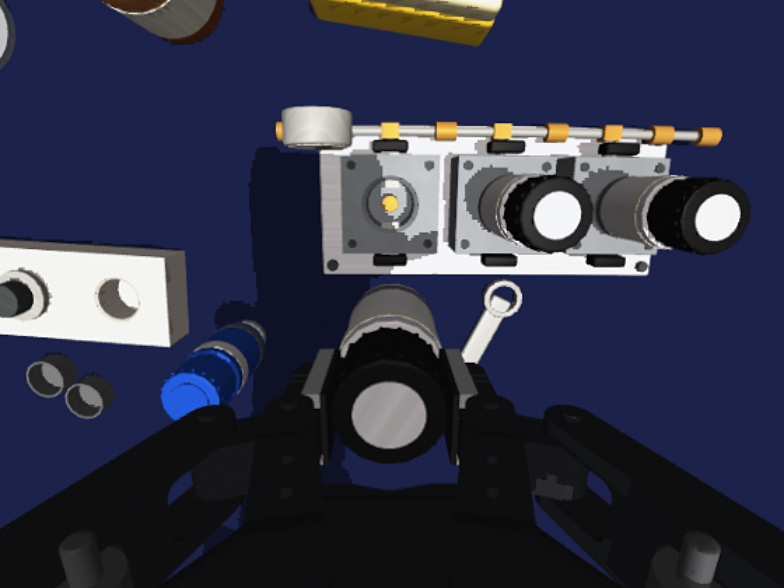

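In this view (scaled by 1.4) the four screws of the empty unit are at (351,165), (429,165), (353,243) and (428,244). The held cartridge is clear of everything, and the vacated well is at (118,298).

Run:
```python
from h import *
def screws(c,L,z=48):
    g=cv2.cvtColor(c["img"],cv2.COLOR_RGB2GRAY); P=[]
    for u,v in L:
        u=round(u/1.4);v=round(v/1.4)
        for _ in range(2):
            w=g[v-4:v+5,u-4:u+5].astype(float); k=np.clip(np.median(w)-15-w,0,None); yy,xx=np.mgrid[v-4:v+5,u-4:u+5]
            q=((xx*k).sum()/k.sum(),(yy*k).sum()/k.sum()); u,v=round(q[0]),round(q[1])
        P.append(onz(c,q,z))
    return np.array(P)
A=screws(load("w1"),((352,247),(430,245),(356,322),(431,321))).mean(0)
B=[]
for i in range(4):
    P=screws(load("w5%d"%i),((351,165),(429,165),(353,243),(428,244))); B.append(P.mean(0))
print(A.round(2)); B=np.array(B); print(B.round(2), [np.linalg.norm(P[i]-P[j]).round(1) for i,j in((0,1),(2,3),(0,2),(1,3))])
B=B.mean(0); S=A[0]+B[1]; D=A[1]-B[0]; X=(S-D)/2; Y=(S+D)/2
print("mouth",X,Y,"ey",A[0]-X,"ex",A[1]-Y, "check ex",B[0]-X,"ey",Y-B[1])
```

```text
[ 585.11 -103.35   48.  ]
[[ 585.09 -103.41   48.  ]
 [ 585.03 -103.37   48.  ]
 [ 585.06 -103.34   48.  ]
 [ 585.08 -103.36   48.  ]] [np.float64(52.0), np.float64(52.0), np.float64(52.0), np.float64(51.7)]
mouth 585.0774334494379 -103.33781937439727 ey 0.030944743243026096 ex -0.01168716474960263 check ex -0.011687164749673684 ey 0.03094474324306873
```

Run:
```python
from h import *
c=cap("scene","s5")
for nm,tcp in(("s4",(585.6,-101.3,202.4)),("s5",(535.7,-103.85,202.4))):
    c=load(nm); g=cv2.cvtColor(c["img"],cv2.COLOR_RGB2GRAY).astype(int)
    for z in(150,165,180,190):
        u,v=proj(c,(tcp[0],tcp[1],z)); r=int(round(v)); row=g[r,int(u)-16:int(u)+17]
        print(nm,z,(round(u,1),round(v,1)),row.tolist())
c=load("s5"); P=[]
for dx in(-26,26):
    for dy in(-26,26): P.append(proj(c,(585.1+dx,-103.35+dy,48)).round(1).tolist())
print(P)
a=c["img"][120:250,130:270]; x=cv2.resize(a,None,fx=5.6,fy=4.6,interpolation=2); cv2.imwrite("pics/s5c.png",x[:600,:,::-1])
```

```text
s4 150 (np.float64(191.6), np.float64(179.6)) [38, 33, 34, 38, 36, 38, 31, 49, 98, 115, 118, 126, 129, 125, 123, 128, 117, 120, 121, 117, 112, 107, 100, 93, 53, 47, 243, 230, 123, 50, 32, 40, 37]
s4 165 (np.float64(190.7), np.float64(174.5)) [38, 36, 35, 36, 34, 37, 33, 36, 94, 115, 118, 116, 125, 126, 128, 128, 120, 117, 121, 120, 113, 104, 98, 99, 87, 65, 37, 35, 36, 40, 34, 39, 39]
s4 180 (np.float64(189.8), np.float64(169.3)) [38, 36, 36, 35, 35, 35, 34, 46, 98, 122, 129, 132, 122, 125, 127, 130, 121, 128, 122, 117, 116, 108, 106, 98, 96, 76, 43, 34, 29, 37, 41, 33, 40]
s4 190 (np.float64(189.2), np.float64(165.8)) [37, 37, 27, 35, 35, 37, 53, 93, 85, 29, 0, 10, 3, 9, 5, 50, 85, 98, 89, 144, 165, 128, 92, 107, 103, 71, 40, 40, 34, 31, 36, 34, 39]
s5 150 (np.float64(196.3), np.float64(166.4)) [36, 37, 38, 35, 34, 43, 40, 32, 92, 114, 117, 116, 122, 123, 124, 117, 120, 120, 117, 114, 107, 106, 95, 93, 57, 36, 36, 35, 42, 34, 30, 37, 33]
s5 165 (np.float64(195.5), np.float64(161.4)) [37, 38, 39, 38, 39, 37, 39, 28, 87, 115, 113, 119, 118, 125, 118, 121, 119, 118, 115, 113, 110, 103, 103, 88, 90, 60, 38, 36, 36, 43, 40, 32, 31]
s5 180 (np.float64(194.7), np.float64(156.3)) [41, 43, 39, 32, 40, 37, 34, 32, 84, 116, 122, 127, 127, 123, 127, 127, 123, 129, 131, 119, 118, 111, 110, 104, 96, 65, 46, 37, 33, 38, 36, 38, 39]
s5 190 (np.float64(194.1), np.float64(152.8)) [36, 40, 33, 38, 38, 36, 32, 79, 101, 120, 158, 175, 151, 125, 98, 68, 81, 69, 141, 185, 161, 121, 99, 107, 102, 63, 45, 34, 39, 36, 39, 34, 34]
[[189.2, 203.2], [209.1, 205.1], [183.3, 217.4], [203.9, 219.4]]
```

View pics/s5c.png

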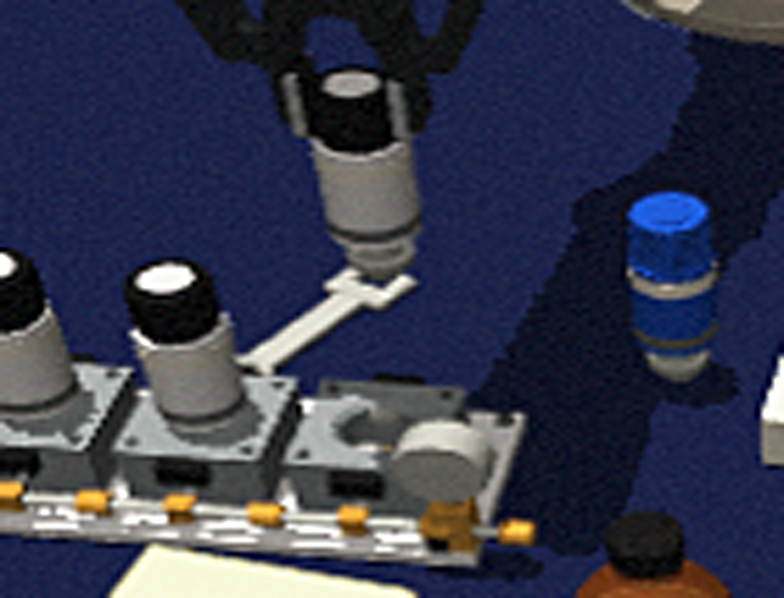

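The scene camera shows the held cartridge centred on the TCP across the fingers. The wrist camera therefore errs only close up, and both yaws agree on the mouth at (585.1, -103.35). I'll turn back and go above the mouth.

```bash
python3 -m jog '0.3 2.5 0 0 0 0 0;0.3 2.4 0 0 0 0 0;0.3 0 0 0 0 0 -8.2;0.3 0 0 0 0 0 -8.2;0.3 0 0 0 0 0 -8.2;0.3 0 0 0 0 0 -8.2;0.3 0 0 0 0 0 -8.2;0.3 0 0 0 0 0 -8.2;0.3 0 0 0 0 0 -8.2;0.3 0 0 0 0 0 -8.2;0.3 0 0 0 0 0 -8.2;0.3 0 0 0 0 0 -8.2';  python3 -m jog '0.3 0 0 1.5 0 0 -7.8;0.3 0 0 1.5 0 0 0;0.3 0 0 1.5 0 0 0;0.3 0 0 0.7 0 0 0;0.3 0 0 0 0 0 0;0.3 0 0 0 0 0 0'
python3 - <<'E'
from h import *
for i in range(3): go((585.1,-102.55,140),1.2); env.capture("scene")
E
```

```text
time_s: 11.8
ee_pos: [584.7, -102.9, 202.2]
tcp_rot: [-2.341, -2.095, 0.0]
ft_force: [-0.1, -0.3, -1.9]
gripper_width: 34.0
grip_force: 60.6
time_s: 12.4
ee_pos: [585.0, -102.6, 150.4]
tcp_rot: [2.201, 2.242, 0.0]
ft_force: [0.7, -0.1, -2.7]
gripper_width: 34.4
grip_force: 60.6
shift cm [0.   0.01 1.04] |mm| 10.4 turn deg [ 0.01 -0.   -0.15] shift after turn cm [0.   0.01 1.04] | at [ 585.  -102.6  150.4] F [ 0.7 -0.1 -2.7] w 34.4 t 12.4
shift cm [ 0.01 -0.01  1.08] |mm| 10.8 turn deg [ 0.05  0.01 -0.13] shift after turn cm [ 0.01 -0.01  1.08] | at [ 585.2 -102.6  150.8] F [ 0.6 -0.3 -3.6] w 34.5 t 12.45
shift cm [ 0.01 -0.03  1.1 ] |mm| 11.0 turn deg [ 0.07  0.01 -0.13] shift after turn cm [ 0.01 -0.02  1.1 ] | at [ 585.3 -102.6  151. ] F [-0.2  0.  -2.3] w 34.5 t 12.5
```

```bash
python3 -m jog '0.3 0 0 0.5 0 0 0;0.3 0 0 0.5 0 0 0;0.3 0 0 0.3 0 0 0;0.3 0 0 0.2 0 0 0;0.3 0 0 0.2 0 0 0;0.3 0 0 0 0 0 0'; python3 -m jog '0.3 0 0 0.1 0 0 0;0.3 0 0 0.1 0 0 0;0.3 0 0 0 0 0 0';  python3 -m jog '0.3 0 0 0.1 0 0 0;0.3 0 0 0.1 0 0 0;0.3 0 0 0 0 0 0'
```

```text
time_s: 13.15
ee_pos: [584.6, -102.7, 133.0]
tcp_rot: [-2.2, -2.242, 0.0]
ft_force: [0.2, 0.5, -3.1]
gripper_width: 34.6
grip_force: 60.6
time_s: 13.45
ee_pos: [585.0, -102.7, 131.4]
tcp_rot: [2.2, 2.242, 0.001]
ft_force: [0.6, 0.3, -2.1]
gripper_width: 34.6
grip_force: 60.6
time_s: 13.75
ee_pos: [585.6, -102.7, 129.7]
tcp_rot: [2.199, 2.242, 0.002]
ft_force: [1.4, -0.1, -0.3]
gripper_width: 34.6
grip_force: 60.7
```

```bash
python3 -m jog '0.3 0 0 0.1 0 0 0;0.3 0 0 0 0 0 0' | egrep 'ee|ft';  python3 -m jog '0.3 0 0 0.1 0 0 0;0.3 0 0 0 0 0 0'| egrep 'ee|ft'; python3 -m jog '0.3 0 0 0.1 0 0 0;0.3 0 0 0 0 0 0'| egrep 'ee|ft'
```

```text
ee_pos: [585.5, -102.7, 129.0]
ft_force: [1.6, 0.0, 3.3]
ee_pos: [585.0, -102.7, 127.8]
ft_force: [0.1, 0.4, 4.5]
ee_pos: [585.0, -102.7, 126.8]
ft_force: [0.5, -0.2, 4.8]
```

```bash
for k in 1; do python3 -m jog '0.3 0 0 0.1 0 0 0;0.3 0 0 0 0 0 0' | egrep 'ee|ft';  python3 -m jog '0.3 0 0 0.1 0 0 0;0.3 0 0 0 0 0 0'| egrep 'ee|ft'; python3 -m jog '0.3 0 0 0.1 0 0 0;0.3 0 0 0 0 0 0'| egrep 'ee|ft'; python3 -m jog '0.3 0 0 0.1 0 0 0;0.3 0 0 0.1 0 0 0;0.3 0 0 0 0 0 0'| egrep 'ee|ft'; done
```

```text
ee_pos: [585.1, -102.7, 125.8]
ft_force: [0.6, 0.5, 4.8]
ee_pos: [584.5, -102.7, 123.9]
ft_force: [1.4, 0.4, -1.4]
ee_pos: [584.4, -102.7, 122.8]
ft_force: [1.9, -0.3, -1.9]
ee_pos: [584.5, -102.7, 121.0]
ft_force: [2.4, 0.1, -2.1]
```

```bash
python3 -m jog '0.3 0 0.05 0.1 0 0 0;0.3 0 0 0 0 0 0' | egrep 'ee|ft';  python3 -m jog '0.3 0 0 0.1 0 0 0;0.3 0 0 0 0 0 0'| egrep 'ee|ft'; python3 -m jog '0.3 0 0 0.1 0 0 0;0.3 0 0 0 0 0 0'| egrep 'ee|ft'; python3 -m jog '0.3 0 0 0.1 0 0 0;0.3 0 0 0 0 0 0'| egrep 'ee|ft'
```

```text
ee_pos: [585.0, -102.7, 120.1]
ft_force: [0.9, -0.6, -1.7]
ee_pos: [585.0, -102.7, 119.1]
ft_force: [0.4, -0.1, -1.7]
ee_pos: [585.2, -102.7, 118.3]
ft_force: [0.9, -0.2, -0.6]
ee_pos: [585.2, -102.7, 117.3]
ft_force: [0.2, 0.1, 1.4]
```

```bash
for k in 1; do python3 -m jog '0.3 0 0 0.1 0 0 0;0.3 0 0 0 0 0 0' | egrep 'ee|ft';  python3 -m jog '0.3 0 0 0.1 0 0 0;0.3 0 0 0 0 0 0'| egrep 'ee|ft'; python3 -m jog '0.3 0 0 0.1 0 0 0;0.3 0 0 0 0 0 0'| egrep 'ee|ft'; python3 -m jog '0.3 0 0 0.1 0 0 0;0.3 0 0 0 0 0 0'| egrep 'ee|ft';python3 -m jog '0.3 0 0 0.05 0 0 0;0.3 0 0 0 0 0 0'| egrep 'ee|ft'; done
```

```text
ee_pos: [585.3, -102.8, 116.3]
ft_force: [-0.4, 0.5, 1.2]
ee_pos: [585.3, -102.7, 115.3]
ft_force: [-0.2, -0.1, 3.2]
ee_pos: [585.0, -102.7, 113.8]
ft_force: [1.9, -0.4, -4.3]
ee_pos: [585.1, -102.8, 113.3]
ft_force: [-1.8, 0.2, 3.5]
ee_pos: [585.1, -102.7, 112.9]
ft_force: [-1.0, 0.0, 3.1]
```

```bash
for k in 1; do python3 -m jog '0.3 0 0 0.05 0 0 0;0.3 0 0 0 0 0 0' | egrep 'ee|ft';  python3 -m jog '0.3 0 0 0.05 0 0 0;0.3 0 0 0 0 0 0'| egrep 'ee|ft'; python3 -m jog '0.3 0 0 0.05 0 0 0;0.3 0 0 0 0 0 0;0.3 0 0 0 0 0 0'| egrep 'ee|ft'; done
```

```text
ee_pos: [585.2, -102.8, 112.3]
ft_force: [-2.0, -0.4, 2.9]
ee_pos: [585.2, -102.7, 111.8]
ft_force: [-1.7, 0.0, 5.1]
ee_pos: [585.2, -102.7, 111.3]
ft_force: [-2.1, -0.2, 4.2]
```

```bash
for k in 1; do python3 -m jog '0.3 0 -0.03 0.05 0 0 0;0.3 0 0 0 0 0 0' | egrep 'ee|ft';  python3 -m jog '0.3 0 -0.03 0.05 0 0 0;0.3 0 0 0 0 0 0;0.3 0 0 0 0 0 0'| egrep 'ee|ft'; done
```

```text
ee_pos: [585.1, -102.7, 110.9]
ft_force: [-1.5, 0.7, 4.4]
ee_pos: [585.1, -102.7, 110.6]
ft_force: [-0.3, -1.2, 5.7]
```

Run:
```python
from h import *
cap("wrist","w6"); cap("top","t6")
for nm in("w1","w6"):
    c=load(nm); hsv=cv2.cvtColor(c["img"],cv2.COLOR_RGB2HSV); g=cv2.cvtColor(c["img"],cv2.COLOR_RGB2GRAY).astype(int)
    for s in(-1,1):
        for z in(38,):
            for dy in(0,6):
                e=proj(c,(585.1+s*33,-103.35+s*33*0.021+dy,z)); f=proj(c,(585.1+s*50,-103.35+s*50*.021+dy,z))
                q=proj(c,(585.1+s*43,-103.35+s*43*.021+dy,z))
                a,b=sorted((int(e[0]),int(f[0]))); print(nm,s,dy,"edge33/43/50",e.round(1),q.round(1),f.round(1),"from",a-4,g[int(round(q[1])),a-4:b+8].tolist())
a,b=load("w1")["img"],load("w6")["img"]
cv2.imwrite("pics/cmp.png",np.hstack([cv2.resize(a[120:280,180:380],(400,320),interpolation=2),cv2.resize(b[60:260,180:380] if 0 else b[100:260,180:380],(400,320),interpolation=2)])[:,:,::-1])
```

```text
w1 -1 0 edge33/43/50 [246.7 201.6] [236.6 201.9] [229.5 202. ] from 225 [37, 36, 35, 22, 201, 248, 246, 245, 245, 246, 253, 194, 39, 36, 49, 54, 57, 54, 31, 34, 203, 213, 191, 191, 193, 194, 197, 198, 200]
w1 -1 6 edge33/43/50 [246.6 195.6] [236.4 195.9] [229.2 196.1] from 225 [38, 35, 29, 98, 235, 249, 245, 245, 245, 248, 239, 136, 0, 13, 47, 61, 67, 55, 27, 13, 108, 190, 147, 92, 95, 95, 96, 96, 95]
w1 1 0 edge33/43/50 [313.9 200. ] [324.1 199.7] [331.2 199.6] from 309 [97, 94, 95, 96, 96, 97, 117, 70, 15, 14, 19, 21, 24, 26, 18, 3, 191, 209, 206, 204, 204, 204, 203, 203, 205, 211, 115, 29, 36, 37]
w1 1 6 edge33/43/50 [314. 194.] [324.3 193.7] [331.4 193.6] from 310 [97, 97, 97, 97, 99, 65, 19, 7, 17, 22, 22, 25, 27, 23, 11, 93, 105, 194, 211, 209, 209, 208, 208, 208, 212, 114, 30, 36, 37]
w6 -1 0 edge33/43/50 [235.8 224.2] [222.1 224.3] [212.6 224.3] from 208 [37, 37, 36, 36, 29, 91, 218, 248, 246, 245, 245, 246, 253, 199, 0, 11, 14, 16, 17, 19, 20, 20, 15, 10, 40, 95, 101, 92, 92, 93, 93, 93, 94, 93, 93]
w6 -1 6 edge33/43/50 [235.6 216.3] [221.9 216.4] [212.3 216.4] from 208 [36, 36, 38, 35, 30, 99, 147, 155, 157, 159, 158, 161, 124, 45, 7, 15, 16, 18, 19, 20, 23, 21, 15, 10, 4, 46, 86, 97, 96, 95, 95, 95, 94, 94, 94]
w6 1 0 edge33/43/50 [326.1 223.9] [339.7 223.9] [349.3 223.9] from 322 [96, 95, 95, 96, 96, 96, 109, 77, 26, 8, 15, 19, 19, 22, 21, 22, 25, 18, 6, 100, 110, 108, 107, 106, 100, 192, 200, 199, 201, 204, 209, 109, 38, 35, 37]
w6 1 6 edge33/43/50 [326.6 216. ] [340.3 216. ] [349.9 216. ] from 322 [97, 97, 97, 97, 97, 98, 82, 33, 5, 9, 14, 20, 21, 22, 22, 23, 25, 24, 14, 44, 103, 111, 109, 109, 110, 109, 109, 108, 109, 108, 110, 95, 45, 35, 36]
```

The wrist view shows both release buttons sprung fully in. Their outer edges are at columns 222 and 341, where a button pushed out would show at 217 and 345. Now the pull, in small steps.

```bash
for k in 1; do python3 -m jog '0.3 0 0 -0.1 0 0 0;0.3 0 0 0 0 0 0' | egrep 'ee|ft';  python3 -m jog '0.3 0 0 -0.1 0 0 0;0.3 0 0 0 0 0 0'| egrep 'ee|ft'; python3 -m jog '0.3 0 0 -0.05 0 0 0;0.3 0 0 0 0 0 0'| egrep 'ee|ft'; python3 -m jog '0.3 0 0 -0.03 0 0 0;0.3 0 0 0 0 0 0'| egrep 'ee|ft'; done
```

```text
ee_pos: [585.1, -102.7, 111.6]
ft_force: [0.0, 0.6, 4.4]
ee_pos: [585.0, -102.7, 112.5]
ft_force: [-0.4, 0.1, 4.5]
ee_pos: [585.0, -102.7, 112.9]
ft_force: [1.0, 0.2, 3.6]
ee_pos: [584.9, -102.7, 113.2]
ft_force: [1.1, 0.9, 3.2]
```

```bash
for k in 1; do python3 -m jog '0.3 0 0 -0.03 0 0 0;0.3 0 0 0 0 0 0' | egrep 'ee|ft';  python3 -m jog '0.3 0 0 -0.03 0 0 0;0.3 0 0 0 0 0 0'| egrep 'ee|ft'; python3 -m jog '0.3 0 0 -0.03 0 0 0;0.3 0 0 0 0 0 0'| egrep 'ee|ft';  python3 -m jog '0.3 0 0 -0.03 0 0 0;0.3 0 0 0 0 0 0'| egrep 'ee|ft'; done
```

```text
ee_pos: [584.9, -102.7, 113.4]
ft_force: [1.9, 0.5, 2.2]
ee_pos: [584.8, -102.7, 113.5]
ft_force: [2.5, -0.6, -0.9]
ee_pos: [584.8, -102.7, 113.6]
ft_force: [5.3, -0.1, -5.0]
ee_pos: [584.7, -102.7, 113.7]
ft_force: [5.4, 0.1, -6.8]
```

```bash
for k in 1; do python3 -m jog '0.3 0 0.04 0 0 0 0;0.3 0 0 0 0 0 0' | egrep 'ee|ft';  python3 -m jog '0.3 0 0.03 0 0 0 0;0.3 0 0 0 0 0 0'| egrep 'ee|ft|tim'; done
python3 - <<'E'
from h import *
F=[]
for i in range(4): o=env.get_obs(); F.append(np.r_[o["ft_force"],o["torque"]]); env.capture("scene")
print(np.mean(F,0).round(2),np.std(F,0).round(2))
E
```

```text
ee_pos: [584.8, -102.7, 113.8]
ft_force: [5.1, 0.5, -8.0]
time_s: 20.35
ee_pos: [584.8, -102.7, 113.8]
ft_force: [4.3, 0.8, -8.5]
[ 4.62 -0.21 -9.73  0.   -1.19  0.02] [0.25 0.63 0.91 0.   0.   0.01]
```

```bash
for k in 1; do python3 -m jog '0.3 0 0.04 0 0 0 0;0.3 0 0 0 0 0 0;0.3 0 0 0 0 0 0' | egrep 'ee|ft';  python3 -m jog '0.3 0 0.04 0 0 0 0;0.3 0 0 0 0 0 0'| egrep 'ee|ft|tim'; done
python3 - <<'E'
from h import *
F=[]
for i in range(6): o=env.get_obs(); F.append(np.r_[o["ft_force"],o["torque"],o["ee_pos"]]); env.capture("scene")
print(np.mean(F,0).round(2),np.array(F)[:,2].round(1))
E
```

```text
ee_pos: [585.0, -102.7, 113.9]
ft_force: [2.4, 0.7, -11.1]
time_s: 21.05
ee_pos: [585.2, -102.8, 113.9]
ft_force: [0.9, -0.2, -10.1]
[ 4.0000e-01  2.3000e-01 -1.1050e+01  4.0000e-02 -3.0000e-02 -1.0000e-02
  5.8522e+02 -1.0275e+02  1.1386e+02] [-10.1 -11.3 -10.7 -11.4 -11.5 -11.3]
```

```bash
python3 -m jog '0.3 0 0 -0.007 0 0 0;0.3 0 0 0 0 0 0;0.3 0 0 0 0 0 0;0.3 0 0 0 0 0 0' | egrep 'ft';  python3 -m jog '0.3 0 0 0 0 0 0;0.3 0 0 0 0 0 0'| egrep 'ft'
python3 - <<'E'
from h import *
F=[]
for i in range(6): o=env.get_obs(); F.append(np.r_[o["ft_force"],o["torque"],o["ee_pos"]]); env.capture("scene")
print(np.mean(F,0).round(2),np.array(F)[:,2].round(1))
E
```

```text
ft_force: [-0.9, -0.2, -13.4]
ft_force: [-2.5, -0.2, -15.3]
[-2.5500e+00 -1.4000e-01 -1.5540e+01  1.0000e-02  8.5000e-01 -1.0000e-02
  5.8544e+02 -1.0275e+02  1.1394e+02] [-15.3 -15.4 -14.6 -16.1 -15.8 -16.1]
```

The pull creeps up while holding, so I'll back it off at once.

```bash
python3 -m jog '0.3 0 -0.02 0.03 0 0 0;0.3 0 0 0 0 0 0' | egrep 'ft';python3 -m jog '0.3 0 0 0 0 0 0;0.3 0 0 0 0 0 0' | egrep 'ft';  python3 -m jog '0.3 0 0 0 0 0 0;0.3 0 0 0 0 0 0'| egrep 'ft|ee'
```

```text
ft_force: [-3.2, -0.3, -15.1]
ft_force: [-3.8, -0.6, -14.6]
ee_pos: [585.6, -102.7, 113.9]
ft_force: [-4.5, 0.6, -15.3]
```

```bash
python3 -m jog '0.3 0 -0.03 0.03 0 0 0;0.3 0 0 0 0 0 0' | egrep 'ft';python3 -m jog '0.3 0 -0.02 0 0 0 0;0.3 0 0 0 0 0 0' | egrep 'ft';  python3 -m jog '0.3 0 0 0 0 0 0;0.3 0 0 0 0 0 0'| egrep 'ft|ee'
```

```text
ft_force: [-5.0, 0.6, -12.5]
ft_force: [-4.0, 1.6, -12.9]
ee_pos: [585.6, -102.7, 113.9]
ft_force: [-4.7, 0.4, -12.4]
```

```bash
for k in 1; do python3 -m jog '0.3 0 -0.03 0 0 0 0;0.3 0 0 0 0 0 0' | egrep 'ft'; python3 -m jog '0.3 0 0 0 0 0 0;0.3 0 0 0 0 0 0;0.3 0 0 0 0 0 0' | egrep 'ft';  python3 -m jog '0.3 0 0 0 0 0 0;0.3 0 0 0 0 0 0;0.3 0 0 0 0 0 0'| egrep 'ft';  python3 -m jog '0.3 0 0 0 0 0 0;0.3 0 0 0 0 0 0;0.3 0 0 0 0 0 0'| egrep 'ft|ee|tim'; done
```

```text
ft_force: [-4.1, 0.0, -13.7]
ft_force: [-4.0, -0.4, -12.0]
ft_force: [-3.1, -0.6, -13.3]
time_s: 24.55
ee_pos: [585.4, -102.7, 113.9]
ft_force: [-2.8, -0.9, -12.5]
```

```bash
for k in 1; do python3 -m jog '0.3 0 0 0 0 0 0;0.3 0 0 0 0 0 0;0.3 0 0 0 0 0 0;0.3 0 0 0 0 0 0' | egrep 'ft'; python3 -m jog '0.3 0 0 0 0 0 0;0.3 0 0 0 0 0 0;0.3 0 0 0 0 0 0;0.3 0 0 0 0 0 0' | egrep 'ft';  python3 -m jog '0.3 0 0 0 0 0 0;0.3 0 0 0 0 0 0;0.3 0 0 0 0 0 0;0.3 0 0 0 0 0 0'| egrep 'ft|ee|tim'; done
python3 - <<'E'
from h import *
F=[]
for i in range(5): F.append(env.get_obs()["ft_force"]); env.capture("scene")
print(np.mean(F,0).round(2))
E
```

```text
ft_force: [-2.1, -0.3, -13.0]
ft_force: [-1.4, 0.1, -12.3]
time_s: 25.75
ee_pos: [585.3, -102.7, 113.9]
ft_force: [-0.7, 0.4, -11.4]
[ -1.01   0.45 -11.32]
```

Pull held at about 12.3 N for over 2 s, and the cartridge gave less than 1 mm. Next I'll unload, release and rise.

```bash
python3 -m jog '0.3 0 0 0.03 0 0 0;0.3 0 0 0.03 0 0 0;0.3 0 0 0.02 0 0 0;0.3 0 0 0 0 0 0;0.3 0 0 0 0 0 0' | egrep 'ft'; python3 -m jog '0.3 0 0 0.01 0 0 0;0.3 0 0 0 0 0 0;0.3 0 0 0 0 0 0' | egrep 'ft|ee'
```

```text
ft_force: [-3.9, -0.8, -0.6]
ee_pos: [585.6, -102.7, 113.4]
ft_force: [-3.0, -0.8, 2.5]
```

```bash
python3 -m jog '0.3 0 -0.02 0 0 0 0;0.3 0 0 0 0 0 0' 20 | egrep 'ft|grip'; python3 -m jog '0.44 0 0 0 0 0 0;0.5 0 0 0 0 0 0;0.56 0 0 0 0 0 0;0.62 0 0 0 0 0 0;0.64 0 0 0 0 0 0;0.64 0 0 0 0 0 0'| egrep 'ft|ee|grip'
```

```text
ft_force: [-2.6, 0.0, 2.7]
gripper_width: 34.6
grip_force: 62.9
ee_pos: [585.0, -102.7, 112.9]
ft_force: [-0.9, -0.4, -0.3]
gripper_width: 54.2
grip_force: 0.0
```

```bash
python3 -m jog '0.64 0 0 -0.5 0 0 0;0.64 0 0 -1.5 0 0 0;0.64 0 0 -2.5 0 0 0;0.64 0 0 -2.5 0 0 0;0.64 0 0 -2.5 0 0 0;0.64 0 0 -1.5 0 0 0;0.64 0 0 -0.5 0 0 0;0.64 0 0 0 0 0 0'| egrep 'ft|ee|tim'
python3 - <<'E'
from h import *
c=cap("wrist","w7"); s=cap("scene","s7"); t=cap("top","t7")
a=[cv2.resize(c["img"],(400,300)),cv2.resize(s["img"][110:260,90:290],(400,300),interpolation=2)]
b=[cv2.resize(t["img"][150:300,180:480],(600,300),interpolation=2)]
cv2.imwrite("pics/end.png",np.vstack([np.hstack(a),cv2.copyMakeBorder(b[0],0,0,0,200,0)])[:,:,::-1])
E
```

```text
time_s: 28.4
ee_pos: [585.1, -102.8, 228.5]
ft_force: [-0.9, -0.1, 0.0]
```

View pics/end.png

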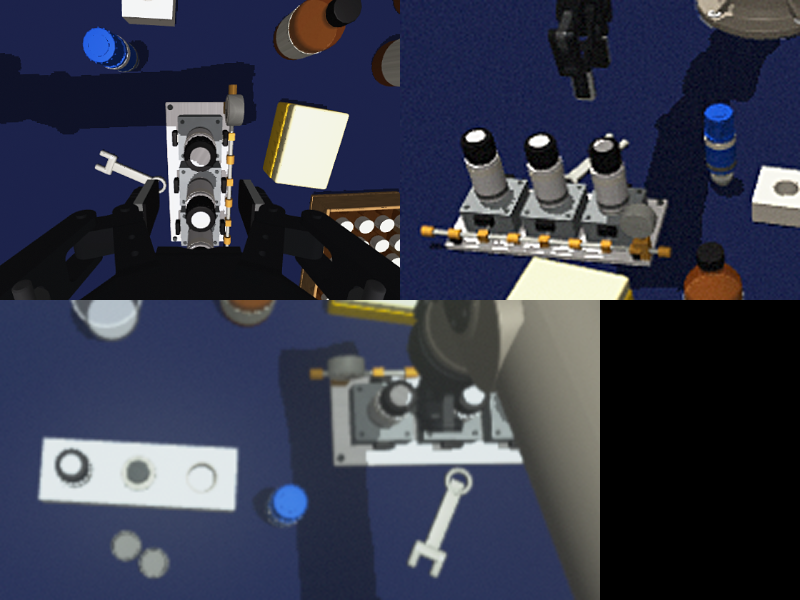

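The final view shows the cartridge upright and level with its neighbours in the former empty unit, scene crop (605,170). The stand's end well is empty at (201,478), everything else is where it was, and the gripper is clear.

```bash
python3 -c "
from cell import env
print(env.close_job())"
```

```text
the job is handed in; nothing more can be done
None
```

The cartridge is latched upright in the empty unit and was pulled up with about 12 N for over 2 s. Pushes stayed under about 8 N; before the hold the pull crept to about 16 N (limit 18 N). The gripper let go, everything else is in place, and the job was handed in at about 28.5 s.

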